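# Level the platform and lift the ferrule with tongs

### The job

Turn the bar knob of the small levelling stand until its hinged platform sits level. Then grip the spring tongs, close them on the copper ferrule standing on the platform and lift it at least 6 cm off the platform, keeping the platform level, never touching the ferrule with the gripper itself, and leaving all other things where they are. Finish while still holding the ferrule up in the tongs, steady and clear of everything.

Things in the scene. Friction and masses are not known exactly. Their poses are not given: they have to be found in the camera images.
- stand: Fixed levelling stand: grey base plate 170 x 260 mm, 12 mm thick, from y = -95 to +165 mm. Origin on the table under the middle of the platform; x along the platform's hinge line, z up. Knob at +y (left, from the robot). Two hinge posts 10 mm thick at x = +-78 mm, 70 mm high; two small square posts 72 mm high at x = +-50, y = -79 mm.
- platform (a joint): Tilt of the platform about the stand's x axis (hinge line through its middle), rad: 0 = level, negative = the knob side is too low, as at the start. Bare aluminium plate 140 x 140 mm, 8 mm thick; level, its top is 72 mm above the table, flush with the stand's two small square posts. A tongue 34 mm wide reaches out under the knob. It stays where the knob leaves it.
- knob (a joint): Angle of the levelling knob about its vertical axis, rad, growing clockwise from above; clockwise raises the platform's knob side, 0.08 rad of tilt per rad, without play. 0 = level: the knob's bar then lies along the stand's x axis. Starts 0.8 to 1.44 rad anticlockwise of that. Range -1.8 to 0.9; friction 0.04 N m; stays where it is left.
- knob_grip (a point): Point on the knob's axis, at the height to grip, 104 mm above the table, at x = 0, y = +130 mm of the stand. The grip is an upright black bar 46 mm long (along this point's x), 14 mm thick (y), 28 mm high, from 92 to 120 mm above the table; below it a disc of 17 mm radius, 88 to 92 mm above the table.
- ferrule_center (a point): Centre (half-way up) of the tarnished copper ferrule, a plain short tube standing on end on the platform: 26 mm outside diameter, 34 mm tall, about 35 g. The only tube in the scene; it stands in the half of the platform nearer the robot.
- ferrule: The ferrule itself; origin at the centre of its lower end, z along the tube.
- tongs_grip (a point): Spring tongs lying flat, arms side by side: the middle between their two black rubber grip pads, half-way up; x along the tongs to the jaws, z up. Tongs 22 mm high, underside 20 mm above the table. Pads 46 mm long, 55 mm over their outer faces (39 mm, and parallel, when closed on 26 mm). Round pivot (radius 18) 95 mm behind, jaw middle 108 mm ahead, tips 127 mm ahead. 115 g, balanced here.
- tongs_jaws (a point): Middle between the two jaws of the tongs while open, half-way up. Jaws: flat plates 40 mm long, 22 mm high, 60 mm apart while open, parallel when 26 mm apart. This point, the grip point and tongs move with the left arm (seen from the pivot); closed on the ferrule, this point lies about 17 mm beside the true middle.
- tongs: The tongs' left arm with pivot; origin on the pivot's axis at the underside.
- tongs_arm (a joint): Angle by which the tongs are closed, rad: 0 = open (as sprung), about 0.166 = jaws 26 mm apart, 0.27 = stop (jaws 5 mm apart). The jaw gap shrinks by 2.1 times as much as the width over the pads. The spring pushes back at each pad with 5 N when open and 8 N at 0.166, and opens the tongs again when let go.
- rest: Fixed tongs rest: two black rubber bars across the tongs (120 mm long, 14 mm wide, 20 mm high, 68 mm before and behind the grip point) on an 8 mm high strip 30 mm wide under the tongs' middle. Origin on the table surface under the tongs' grip point, x along the tongs.
- nut_center (a point): Centre of a chrome hex nut lying flat on the platform's half farther from the robot, 27 mm across corners, 10 mm high. Leave it.
- stem: Brass valve stem lying on the table between tongs and stand, 62 mm long, 20 mm high. Leave it.
- scoop: Yellow plastic parts scoop, 165 mm long, 36 mm high, on the table left of the robot. Leave it.
- jar: Closed glass jar, 64 mm diameter, 85 mm high, far right of the stand. Leave it.
- wrench: Steel wrench lying flat beyond the stand, 190 mm long. Leave it.
- spool: Grey plastic spool, 52 mm diameter, 30 mm high, beyond the knob. Leave it.
Things that resemble listed ones, but are neither listed nor needed, are in the scene too. Of the things that look like the rest, take the one that is farthest to the robot's left at the start.

How it is judged:
By the outcome, as a careful person would: the job done as asked, in the order asked, and still so for the second after the job is handed in, while the arm keeps its last pose, push and grip.
It also fails if it takes over 51 s, if anything falls off the work surface, if the arm or the gripper's body presses on something with over 40 N, if the wrist force passes 120 N, or if a joint passes its speed limit or range.

### The arm

A 6-joint arm with a two-finger parallel gripper is mounted at the origin on the work surface. World frame = base frame: x ahead of the robot, y to its left, z up, the work surface at z = 0. Lengths are in m, angles in rad, forces in N, time in s.
With the tool pointing down it reaches from about 0.35 to 0.775 m from the base axis. Payload 5.5 kg.
Tool frame: the origin (TCP) lies at the very end of the fingers, on their centre line; the grasp point (between the pads) lies 19 mm behind it; z points along the fingers, x is the direction in which the jaws open and shut, and the axes are right-handed (so a half turn about z gives the same grasp; the last joint's range is limited). The gripper opens to 85 mm and grips with 20 to 120 N. Pads are 22 mm wide; open, the fingers measure 114 mm over their backs; the gripper's body (76 mm by 85 mm) begins 54 mm behind the grasp point. The pads swing forward as they close: fully open they stand 13 mm farther back than shut.
Start: joints at [-1.26, 0.313, 0.046, 1.304, 0, 1.431], TCP at [0.251, -0.518, 0.231] pointing down, gripper open.
Joint ranges: [-2.76, 2.76], [-0.86, 1.69], [-1.03, 1.26], [-2.2, 2.34], [-1.47, 1.5], [-3.14, 3.14]. Speed limits (rad/s): [2.57, 2.57, 3.14, 3.14, 3.14, 3.14].

### API

Orientations are given as a unit quaternion [w, x, y, z].
In Python, from workcell import env gives the robot as it stands.
- The arm moves only by the shell command python3 -m inch 'ROWS' [FORCE]. ROWS is JSON, a list of rows, each a list of 7 numbers: the turn, a rotation vector about the tool's x, y, z each as a share of 8 degrees, from -1 to 1, then the shift along the tool's x, y, z each as a share of 0.05 m, from -1 to 1, then the closure, from 0 (fully open) to 1 (shut). A call has 1 to 12 rows; each row shifts and turns the commanded pose from where the row before left it, along the tool's axes as they then stand; what a row does not reach is not made up. A row lasts 1/10 s, in which the tool goes at most 50 mm and 8.59 degrees, less where a joint would pass 70% of its speed; a pose out of reach is approached as far as the arm can. A call with a number of a shift or a turn outside -1 to 1 is refused whole. A call with a gripper value outside its range is refused whole. The fingers move at their own pace and stop on an object; FORCE is the grip in N (left out, the last holds). Time passes only in rows, so rows that do not move let the fingers close. It gives the time, the measured TCP pose, the force and the opening at its end, in the units of the state.
- env.get_state(): the state, without advancing time (a new reading comes with each control period).
- env.read_camera(name): name is "side" or "top"; returns the picture (480x640x3 uint8, red, green, blue); there is no depth.
- env.calibration(name): a dict with "fx", "fy", "cx", "cy" (pixels), "rvec" (rotation vector, rad) and "tvec" (3), from world to camera coordinates, as OpenCV has them. Camera axes: x right, y down, z forward; pixel columns grow to the right and rows downward; lengths in m; the calibration is good to about 2 mm. A picture is of the moment at which its call begins. calibration takes no time and is no camera call.
- env.hand_in(): hands the job in, once; it reports no verdict.
The state is a dict: "clock": time; "joint_pos": joint angles; "qvel": joint speeds; "tau": joint torques, N m; "tcp_pos": TCP position; "orientation": TCP orientation; "wrist_force": force on the tool from outside, world axes, zero at the start; "ft_torque": the same for the moment, N m; "finger_gap": finger opening in m.
Only numpy, scipy, OpenCV 4.12 (cv2) and the standard library are available. Lean on these libraries where they do the work, as an engineer would, in place of code of your own. Each camera call takes 0.05 s, during which the arm holds its last target.

## Working session

There is one attempt and no reset: what is moved stays moved. The work goes in short steps, Python scripts to look and compute and a shell command to move; the robot and the scene stay as the last step left them, time stands still between calls to the robot, and variables do not carry over. Pictures are saved under pics/ and viewed, and the job is handed in when it is done.

```bash
ls; mkdir -p pics
python3 - <<'E'
from workcell import env
import cv2
s=env.get_state()
print(s)
for n in("side","top"):
    im=env.read_camera(n); cv2.imwrite(f"pics/{n}0.png",im[:,:,::-1]); print(n,env.calibration(n))
E
```

```text
pics
{'clock': 0.0, 'joint_pos': array([-1.25959889e+00,  3.14021771e-01,  4.49240935e-02,  1.30358314e+00,
       -3.77341231e-05,  1.43124250e+00]), 'qvel': array([ 0.00036406, -0.00075292, -0.00101512,  0.00040686, -0.00077209,
       -0.00076478]), 'tau': array([-1.18689637e-03, -4.80627465e+01,  2.98534888e+01,  1.92346080e-02,
       -2.97600454e-04,  1.37277479e-05]), 'tcp_pos': array([ 0.25033444, -0.51705498,  0.23037427]), 'orientation': array([-5.92270426e-04,  8.47242776e-01, -5.31205036e-01, -7.33074620e-04]), 'wrist_force': array([ 0.43794575,  0.01989081, -0.27508722]), 'ft_torque': array([0.04524205, 0.00599573, 0.01052231]), 'finger_gap': 0.08537992123047776}
side {'fx': 487.67394996266313, 'fy': 487.67394996266313, 'cx': 325.9291797268823, 'cy': 240.6790049039626, 'rvec': array([ 0.50307889, -2.60161034,  1.31902083]), 'tvec': array([0.44603532, 0.24050016, 0.93490662])}
top {'fx': 553.6928618513451, 'fy': 553.6928618513451, 'cx': 319.0499818725299, 'cy': 236.43198325962675, 'rvec': array([ 2.12953304, -2.14814297,  0.13576884]), 'tvec': array([-0.09047113,  0.52941109,  1.41321466])}
```

View pics/top0.png

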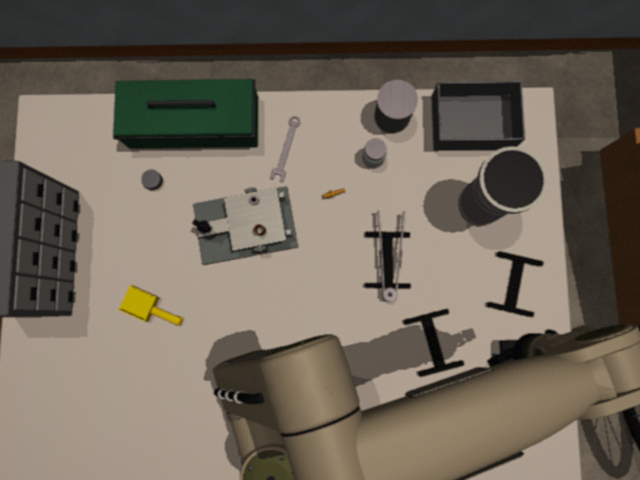

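View pics/side0.png

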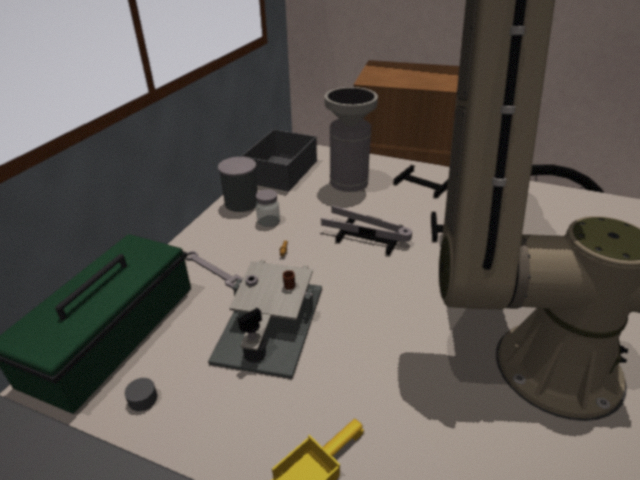

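Top view: stand around (245,225), with the knob at (203,227), ferrule at (260,230) and nut at (254,200). The tongs lie on the leftmost of three rests, with jaws at about (390,220) and pivot at (390,295). The other two rests, at (435,343) and (516,283), are empty. I'll confirm with enlarged crops.

```bash
cat > h.py <<'E'
import cv2,numpy as np
from workcell import env
def cam(n):
    c=env.calibration(n);K=np.array([[c['fx'],0,c['cx']],[0,c['fy'],c['cy']],[0,0,1]]);R=cv2.Rodrigues(c['rvec'])[0];return K,R,c['tvec']
def plane(n,uv,z):
    K,R,t=cam(n);uv=np.atleast_2d(uv).astype(float);d=(R.T@np.linalg.inv(K)@np.c_[uv,np.ones(len(uv))].T).T;C=-R.T@t
    return C+d*((z-C[2])/d[:,2])[:,None]
def proj(n,p):
    K,R,t=cam(n);q=(K@(R@np.atleast_2d(p).T+t[:,None])).T;return q[:,:2]/q[:,2:]
def tri(u1,u2):
    A=[]
    for n,u in(("top",u1),("side",u2)):
        K,R,t=cam(n);P=K@np.c_[R,t];A+=[u[0]*P[2]-P[0],u[1]*P[2]-P[1]]
    X=np.linalg.svd(np.array(A))[2][-1];return X[:3]/X[3]
def crop(im,x0,y0,w,h,k):
    return cv2.resize(im[y0:y0+h,x0:x0+w],None,fx=k,fy=k,interpolation=cv2.INTER_CUBIC)
E
python3 - <<'E'
from h import *
t=cv2.imread("pics/top0.png");s=cv2.imread("pics/side0.png")
cv2.imwrite("pics/c1.png",crop(t,185,175,120,95,6))
cv2.imwrite("pics/c2.png",crop(t,350,200,75,110,5))
cv2.imwrite("pics/c3.png",crop(s,205,250,130,130,4))
cv2.imwrite("pics/c4.png",crop(s,310,195,110,65,7))
E
```

```text
(no output)
```

View pics/c1.png

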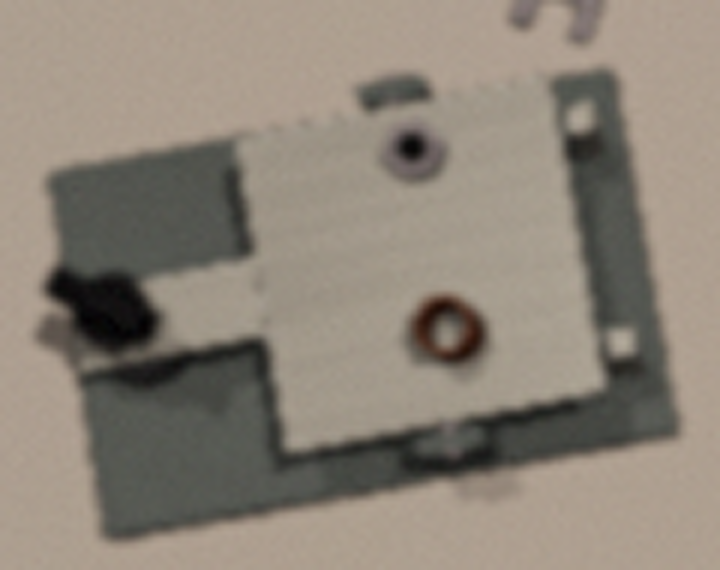

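View pics/c2.png

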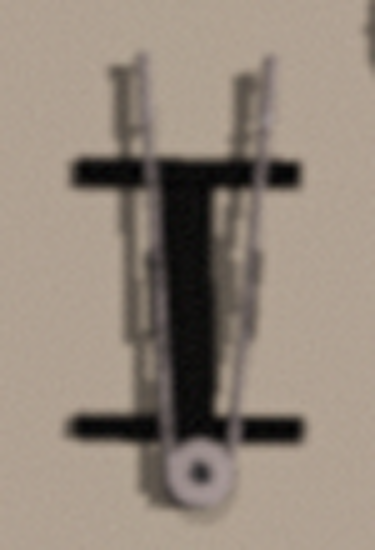

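View pics/c3.png

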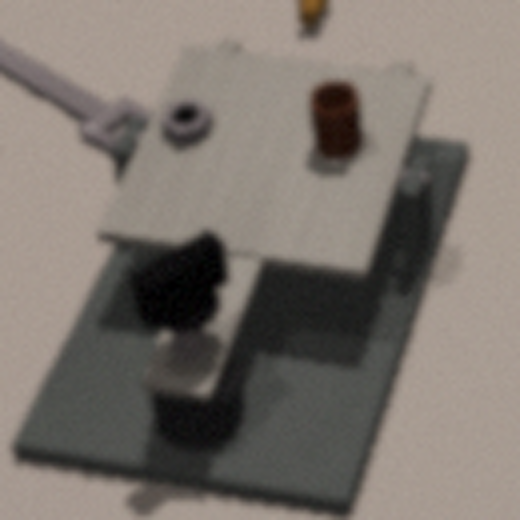

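View pics/c4.png

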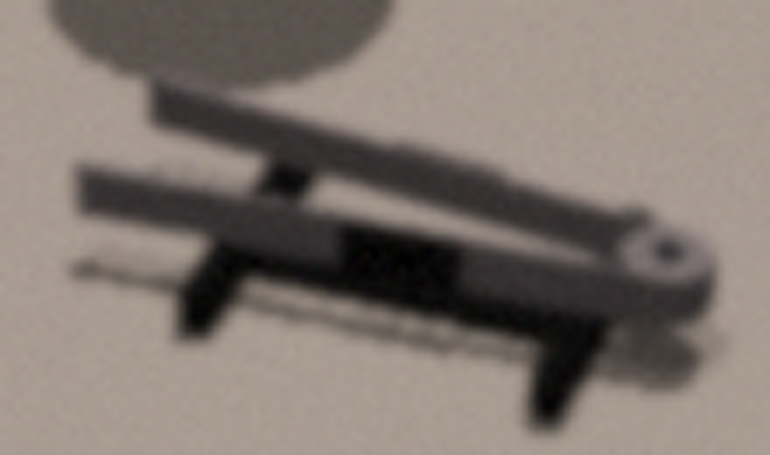

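Crops: the ferrule is a brown ring at (260,230), the only tube, in the half nearer the robot. The nut is at (254,200) and the black knob bar at (203,227). The tongs are on the leftmost rest, pivot at about (390,294), tips at about (378,210) and (404,211). Measuring next.

Run:
```python
from h import *
def up(c,x0,y0,k): return (np.array(c,float)+.5)/k-.5+[x0,y0]
# stand
P=plane("top",up([(50,176),(616,70),(680,434),(107,540)],185,175,6),.012)[:,:2]
print("corners",P.round(4))
print("sides",[np.linalg.norm(P[i]-P[(i+1)%4]).round(4) for i in range(4)])
# stand frame: TL = (x+85,y+165); TR=(+85,-95); BR=(-85,-95); BL=(-85,165)
M=np.array([(85,165),(85,-95),(-85,-95),(-85,165)])/1000
a=P-P.mean(0);b=M-M.mean(0)
th=np.arctan2((b[:,0]*a[:,1]-b[:,1]*a[:,0]).sum(),(a*b).sum())
R=np.array([[np.cos(th),-np.sin(th)],[np.sin(th),np.cos(th)]])
o=P.mean(0)-R@M.mean(0)
print("stand o",o,"yaw",th,np.degrees(th),"resid",(a-(R@b.T).T).round(4).tolist())
k=o+R@[0,.13]; print("knob",k, proj("top",[*k,.12]),proj("side",[*k,.12]))
# small posts check at z .072 
pp=plane("top",up([(581,115),(622,342)],185,175,6),.072)[:,:2]; print("posts in stand",((pp-o)@R).round(4))
# side corners check
ps=plane("side",up([(15,452),(350,512),(468,148)],205,250,4),.012)[:,:2]; print("side corners in stand",((ps-o)@R).round(4))
# ferrule ring
f=plane("top",up([(448,328)],185,175,6),.106)[0]; print("ferrule top view",f,"stand",(f[:2]-o)@R)
ft=tri(up([(448,328)],185,175,6)[0],up([(336,96)],205,250,4)[0]);print("tri",ft)
# tongs
T=plane("top",up([(201,472),(140,52),(269,57)],350,200,5),.042);print("pivot,tips",T.round(4))
B=plane("top",up([(186,173),(187,428)],350,200,5),.020);print("bars",B.round(4),B.mean(0))
m=(T[1]+T[2])/2-T[0];print("dir",np.degrees(np.arctan2(m[1],m[0])),np.linalg.norm(m))
m=B[0]-B[1];print("bardir",np.degrees(np.arctan2(m[1],m[0])),np.linalg.norm(m))
print("side pivot",plane("side",up([(668,250)],310,195,7),.042), "tips",plane("side",up([(155,82),(80,168)],310,195,7),.042))
```

```text
corners [[ 0.6244  0.2453]
 [ 0.6702 -0.0097]
 [ 0.5046 -0.0382]
 [ 0.4598  0.2158]]
sides [np.float64(0.259), np.float64(0.168), np.float64(0.2579), np.float64(0.1672)]
stand o [0.57088619 0.06882486] yaw 0.17569303683522758 10.06646950049505 resid [[-0.0014, -0.0009], [-0.0009, 0.0002], [0.0008, 0.0014], [0.0015, -0.0007]]
knob [0.54816342 0.19682359] [[200.9941373  225.04009415]] [[250.63728663 313.99747668]]
posts in stand [[ 0.0524 -0.0782]
 [-0.0484 -0.0784]]
side corners in stand [[ 0.0828  0.1692]
 [-0.0837  0.1707]
 [-0.0825 -0.0876]]
ferrule top view [0.53831588 0.0534017  0.106     ] stand [-0.03476474 -0.00949275]
tri [0.5394672  0.05378907 0.1062833 ]
pivot,tips [[ 0.3768 -0.2757  0.042 ]
 [ 0.5965 -0.2493  0.042 ]
 [ 0.5931 -0.3168  0.042 ]]
bars [[ 0.5353 -0.2742  0.02  ]
 [ 0.4006 -0.2714  0.02  ]] [ 0.46795514 -0.27277436  0.02      ]
dir -1.9486991236814013 0.21808982782602018
bardir -1.2062500466853607 0.13470284297627974
side pivot [[ 0.37759379 -0.27579851  0.042     ]] tips [[ 0.59199148 -0.3142197   0.042     ]
 [ 0.59590785 -0.24774243  0.042     ]]
```

```bash
cat >> h.py <<'E'
def plan(p,phi):
    """remaining shift in tool axes (units of 0.05 m) before turning; turns in units of 8deg about tool axes to reach tool-down with tool x at phi deg"""
    from scipy.spatial.transform import Rotation as Ro
    s=env.get_state();q=s['orientation'];R=Ro.from_quat([q[1],q[2],q[3],q[0]])
    c,n=np.cos(np.radians(phi)),np.sin(np.radians(phi))
    G=Ro.from_matrix(np.array([[c,n,0],[n,-c,0],[0,0,-1]]))
    x=R.as_matrix()[:,0]
    print("t",s['clock'],"tcp",s['tcp_pos'].round(4),"phi",np.degrees(np.arctan2(x[1],x[0])).round(2),"gap",s['finger_gap'].round(4),"F",s['wrist_force'].round(2))
    d=np.array(p)-s['tcp_pos']
    print("shift now",(R.inv().apply(d)/.05).round(3),"shift after turn",(G.inv().apply(d)/.05).round(3),"turn",np.degrees((R.inv()*G).as_rotvec()/8).round(3))
E
python3 - <<'E'
from h import *
plan([.548,.197,.20],150)
E
```

```text
Traceback (most recent call last):
  File "h.py", line 24, in plan
    print("t",s['clock'],"tcp",s['tcp_pos'].round(4),"phi",np.degrees(np.arctan2(x[1],x[0])).round(2),"gap",s['finger_gap'].round(4),"F",s['wrist_force'].round(2))
                                                                                                            ^^^^^^^^^^^^^^^^^^^^^
AttributeError: 'float' object has no attribute 'round'
```

```bash
sed -i "s/s\['finger_gap'\].round(4)/round(s['finger_gap'],4)/" h.py
python3 - <<'E'
from h import *
plan([.548,.197,.20],150)
E
```

```text
t 0.1 tcp [ 0.2504 -0.5171  0.2305] phi -64.17 gap 0.0854 F [-0.2   0.74 -0.62]
shift now [-10.261 -11.58    0.629] shift after turn [ 1.986 15.345  0.61 ] turn [1.4000e-02 6.0000e-03 1.8229e+01]
```

```bash
python3 -m inch '[[0,0,-1,0,0,0,0],[0,0,-1,0,0,0,0],[0,0,-1,0,0,0,0],[0,0,-1,0,0,0,0],[0,0,-1,0,0,0,0],[0,0,-1,0,0,0,0],[0,0,-1,0,0,0,0],[0,0,-1,0,0,0,0],[0,0,-1,0,0,0,0],[0,0,-1,0,0,0,0],[0,0,-1,0,0,0,0],[0,0,-1,0,0,0,0]]'
python3 - <<'E'
from h import *
plan([.548,.197,.20],150);print(env.get_state()['joint_pos'])
E
```

```text
clock: 1.3
tcp_pos: [0.2504, -0.5173, 0.2308]
orientation: [-0.001, 0.961, 0.277, -0.0]
wrist_force: [0.5, 1.2, 0.0]
finger_gap: 0.0854
t 1.3 tcp [ 0.2504 -0.5173  0.2308] phi 32.16 gap 0.0854 F [0.47 1.22 0.02]
shift now [12.642 -8.925  0.628] shift after turn [ 1.989 15.347  0.615] turn [-3.000e-03 -9.000e-03 -1.473e+01]
[-1.25958756e+00  3.13685741e-01  4.54360646e-02  1.30360606e+00
  1.05007444e-05 -2.50068670e-01]
```

```bash
python3 -m inch '[[0,0,0,0.79,-0.558,0,0],[0,0,0,0.79,-0.558,0,0],[0,0,0,0.79,-0.558,0,0],[0,0,0,0.79,-0.558,0,0],[0,0,0,0.79,-0.558,0,0],[0,0,0,0.79,-0.558,0,0],[0,0,0,0.79,-0.558,0,0],[0,0,0,0.79,-0.558,0,0],[0,0,0,0.79,-0.558,0,0],[0,0,0,0.79,-0.558,0,0],[0,0,0,0.79,-0.558,0,0],[0,0,0,0.79,-0.558,0,0]]'
python3 -m inch '[[0,0,0,0.79,-0.558,0,0],[0,0,0,0.79,-0.558,0,0],[0,0,0,0.79,-0.558,0,0],[0,0,0,0.79,-0.558,0,0],[0,0,-1,0,0,0,0],[0,0,-1,0,0,0,0],[0,0,-1,0,0,0,0],[0,0,-1,0,0,0,0],[0,0,-1,0,0,0,0],[0,0,-1,0,0,0,0],[0,0,-1,0,0,0,0]]'
python3 -m inch '[[0,0,-1,0,0,0,0],[0,0,-1,0,0,0,0],[0,0,-1,0,0,0,0],[0,0,-1,0,0,0,0],[0,0,-1,0,0,0,0],[0,0,-1,0,0,0,0],[0,0,-1,0,0,0,0],[0,0,-0.7,0,0,0,0],[0,0,0,0,0,0,0]]'
python3 - <<'E'
from h import *
plan([.548,.197,.097],150);print(env.get_state()['joint_pos'])
for n in("side","top"):
    im=env.read_camera(n)[:,:,::-1]; cv2.imwrite(f"pics/{n}1.png",im)
cv2.imwrite("pics/c5.png",crop(cv2.imread("pics/side1.png"),160,180,200,200,3))
E
```

```text
clock: 2.5
tcp_pos: [0.4769, 0.0189, 0.2311]
orientation: [0.0, 0.962, 0.274, -0.0]
wrist_force: [0.5, -0.8, 0.2]
finger_gap: 0.0857
clock: 3.6
tcp_pos: [0.5517, 0.1949, 0.2307]
orientation: [-0.0, 0.718, 0.696, -0.001]
wrist_force: [0.3, 0.6, -0.4]
finger_gap: 0.0852
clock: 4.5
tcp_pos: [0.5518, 0.1949, 0.2307]
orientation: [-0.0, 0.264, 0.965, -0.0]
wrist_force: [-0.1, 0.8, -1.0]
finger_gap: 0.0851
t 4.5 tcp [0.5518 0.1949 0.2307] phi 149.44 gap 0.0851 F [-0.07  0.75 -1.04]
shift now [ 0.084 -0.     2.675] shift after turn [ 8.600e-02 -1.000e-03  2.675e+00] turn [-0.006 -0.005 -0.07 ]
[ 2.02468895e-01  3.34313849e-01  7.43053615e-02  1.31187345e+00
 -6.19232246e-05 -8.34926517e-01]
```

View pics/c5.png

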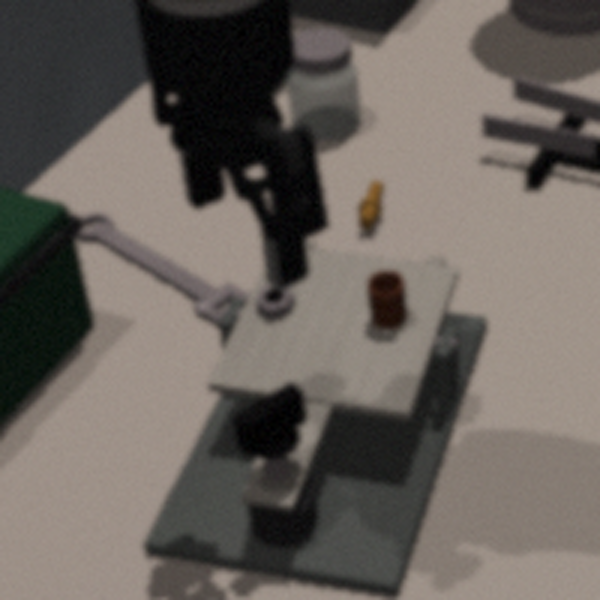

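View pics/top1.png

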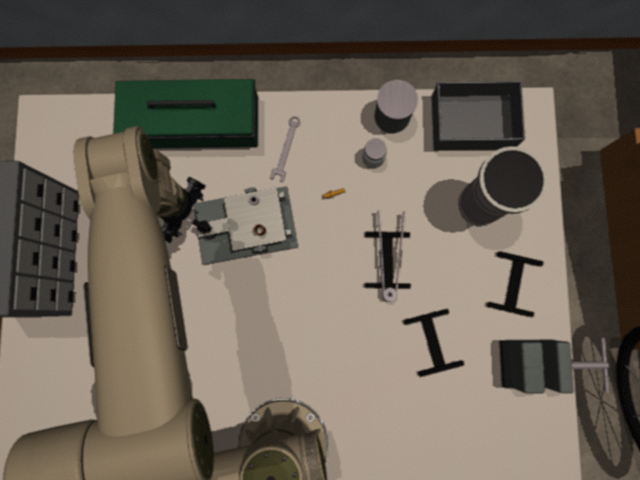

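The open gripper hangs above the knob, and the knob bar at about (250,318) in the side view is unobstructed. I'll descend and close.

```bash
python3 -m inch '[[0,0,0,0.084,0,0.6,0],[0,0,0,0,0,0.6,0],[0,0,0,0,0,0.6,0],[0,0,0,0,0,0.5,0],[0,0,0,0,0,0.37,0],[0,0,0,0,0,0,0]]'
python3 -m inch '[[0,0,0,0,0,0,1],[0,0,0,0,0,0,1],[0,0,0,0,0,0,1],[0,0,0,0,0,0,1],[0,0,0,0,0,0,1],[0,0,0,0,0,0,1],[0,0,0,0,0,0,1],[0,0,0,0,0,0,1],[0,0,0,0,0,0,1],[0,0,0,0,0,0,1]]' 30
python3 - <<'E'
from h import *
plan([.548,.197,.097],100.07);print(env.get_state()['joint_pos'],env.get_state()['ft_torque'])
cv2.imwrite("pics/c6.png",crop(env.read_camera("side")[:,:,::-1],160,180,200,200,3))
E
```

```text
clock: 5.2
tcp_pos: [0.5461, 0.1966, 0.0947]
orientation: [-0.003, 0.264, 0.964, -0.001]
wrist_force: [-0.1, 0.4, 0.8]
finger_gap: 0.0856
clock: 6.2
tcp_pos: [0.5505, 0.1956, 0.099]
orientation: [0.002, 0.264, 0.964, -0.001]
wrist_force: [2.9, -5.6, 2.4]
finger_gap: 0.0132
t 6.2 tcp [0.5505 0.1956 0.099 ] phi 149.34 gap 0.0132 F [ 2.92 -5.61  2.43]
shift now [ 0.057 -0.003  0.04 ] shift after turn [ 0.035 -0.045  0.04 ] turn [0.015 0.033 6.158]
[ 0.20585777  0.39858926 -0.16386699  1.00472794 -0.00337605 -0.82974628] [-0.98683205 -0.53552192  0.0015625 ]
```

View pics/c6.png

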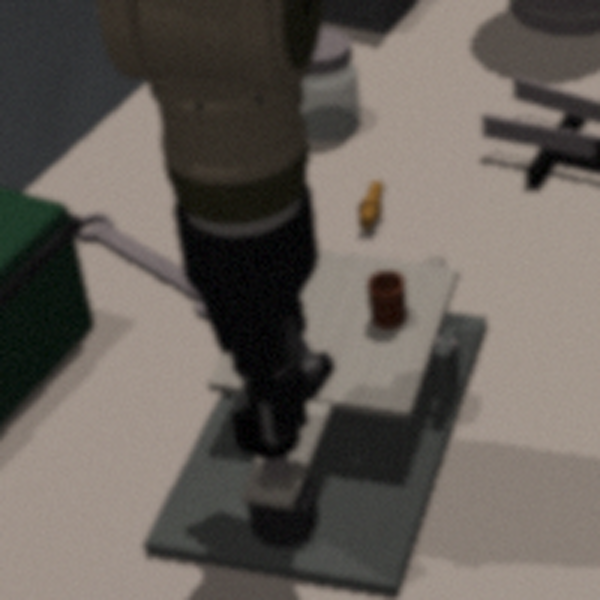

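```bash
python3 -m inch '[[0,0,0,-0.05,0,-0.03,1],[0,0,0.77,0,0,0,1],[0,0,0.77,0,0,0,1],[0,0,0.77,0,0,0,1],[0,0,0.77,0,0,0,1],[0,0,0.77,0,0,0,1],[0,0,0.77,0,0,0,1],[0,0,0.77,0,0,0,1],[0,0,0.77,0,0,0,1],[0,0,0,0,0,0,1],[0,0,0,0,0,0,1]]' 30
python3 - <<'E'
from h import *
plan([.5505,.1955,.099],100.07);print(env.get_state()['ft_torque'])
s=env.read_camera("side")[:,:,::-1]
cv2.imwrite("pics/side2.png",s);cv2.imwrite("pics/c7.png",crop(s,200,240,130,130,4))
E
```

```text
clock: 7.35
tcp_pos: [0.55, 0.1965, 0.099]
orientation: [-0.001, 0.641, 0.768, 0.0]
wrist_force: [-1.8, 3.0, -2.7]
finger_gap: 0.0133
t 7.35 tcp [0.55   0.1965 0.099 ] phi 100.32 gap 0.0133 F [-1.77  2.98 -2.69]
shift now [-0.021  0.007  0.001] shift after turn [-0.021  0.007  0.001] turn [-0.007 -0.01   0.032]
[ 0.7278792   0.22342637 -0.05284459]
```

View pics/c7.png

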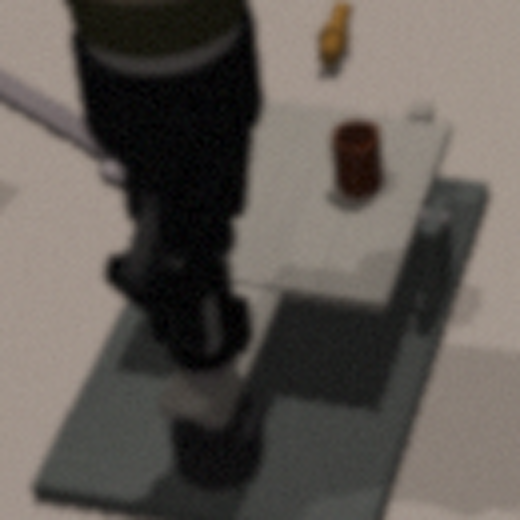

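```bash
python3 -m inch '[[0,0,0.03,0,0,0,1],[0,0,0,0,0,0,1],[0,0,0,0,0,0,0],[0,0,0,0,0,0,0],[0,0,0,0,0,0,0],[0,0,0,0,0,0,0],[0,0,0,0,0,0,0],[0,0,0,0,0,-0.6,0],[0,0,0,0,0,-0.8,0],[0,0,0,0,0,-0.8,0],[0,0,0,0,0,-0.6,0]]'
python3 - <<'E'
from h import *
plan([.472,-.279,.23],88.05);print(env.get_state()['joint_pos'])
for n in("side","top"):
    im=env.read_camera(n)[:,:,::-1]; cv2.imwrite(f"pics/{n}3.png",im)
cv2.imwrite("pics/c8.png",crop(cv2.imread("pics/top3.png"),185,175,120,95,6))
cv2.imwrite("pics/c9.png",crop(cv2.imread("pics/side3.png"),200,240,130,130,4))
E
```

```text
clock: 8.5
tcp_pos: [0.5511, 0.1958, 0.2421]
orientation: [0.001, 0.643, 0.766, 0.001]
wrist_force: [0.7, 0.6, 0.0]
finger_gap: 0.0853
t 8.5 tcp [0.5511 0.1958 0.2421] phi 99.9 gap 0.0853 F [0.68 0.57 0.04]
shift now [-9.083 -3.193  0.235] shift after turn [-9.545 -1.259  0.241] turn [ 0.019 -0.     1.482]
[ 2.04370000e-01  3.28103429e-01  9.31187813e-02  1.33322584e+00
 -3.40224063e-04  3.14952613e-02]
```

View pics/c8.png

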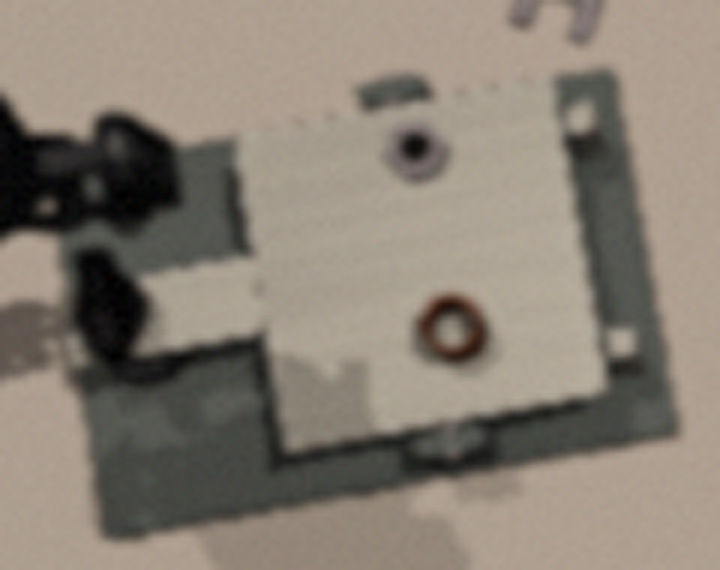

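View pics/c9.png

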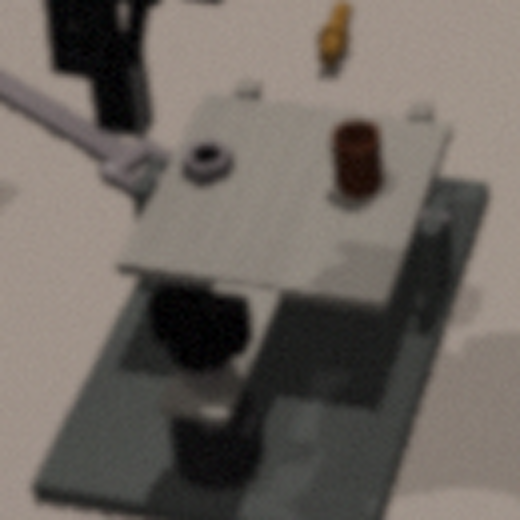

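Side view: the far post tops at about (262,262) and (305,267) now stand flush with the platform's far edge. The knob bar lies along the stand's x axis. Numerical check of level:

Run:
```python
from h import *
def up(c,x0,y0,k): return (np.array(c,float)+.5)/k-.5+[x0,y0]
t=up([(285,455),(238,138),(605,390),(555,80)],185,175,6)
s=up([(388,306),(117,267),(452,128),(205,96)],200,240,4)
th=.1757;R=np.array([[np.cos(th),-np.sin(th)],[np.sin(th),np.cos(th)]])
for a,b in zip(t,s):
    X=tri(a,b);print(X.round(4),((X[:2]-[.5709,.0688])@R).round(4))
o=np.array([.5709,.0688])
for tilt in(-.02,0,.02):
  L=[]
  for x,y in((-.07,.07),(.07,.07),(-.07,-.07),(.07,-.07)):
    q=o+R@[x,y];L.append([*q,.072+y*tilt])
  print(tilt,((proj("side",L)-[200,240]+.5)*4-.5).round(0).tolist(),((proj("top",L)-[185,175]+.5)*6-.5).round(0).tolist())
k=[[*(o+R@[x,.13]),.12] for x in(-.023,.023)]
print(((proj("top",k)-[185,175]+.5)*6-.5).round(0).tolist())
```

```text
[0.4902 0.1271 0.0711] [-0.0693  0.0715]
[0.629  0.1501 0.0686] [0.0714 0.0699]
[ 0.5163 -0.0095  0.0701] [-0.0674 -0.0676]
[0.6541 0.0132 0.0681] [ 0.0722 -0.0693]
-0.02 [[391.0, 305.0], [120.0, 265.0], [457.0, 121.0], [212.0, 89.0]] [[289.0, 455.0], [237.0, 139.0], [611.0, 394.0], [555.0, 79.0]]
0 [[391.0, 303.0], [120.0, 263.0], [457.0, 123.0], [212.0, 91.0]] [[288.0, 455.0], [236.0, 138.0], [612.0, 395.0], [555.0, 79.0]]
0.02 [[391.0, 301.0], [120.0, 261.0], [457.0, 125.0], [212.0, 93.0]] [[287.0, 454.0], [236.0, 138.0], [612.0, 395.0], [556.0, 80.0]]
[[107.0, 357.0], [90.0, 249.0]]
```

Level within measurement noise: knob edge mean z is 69.9 mm against 69.1 mm at the far edge, with identical calibration bias on both. Now the tongs.

Run:
```python
from h import *
cv2.imwrite("pics/c10.png",crop(cv2.imread("pics/top3.png"),358,203,64,104,5.7) if 0 else crop(cv2.imread("pics/top3.png"),350,230,75,55,8))
def up(c,x0,y0,k): return (np.array(c,float)+.5)/k-.5+[x0,y0]
g=np.array([[.472,-.279,.042]]);print(((proj("top",g)-[350,230]+.5)*8-.5),((proj("side",g)-[310,195]+.5)*7-.5))
d=np.radians(-1.95);u=np.array([np.cos(d),np.sin(d),0]);v=np.array([-np.sin(d),np.cos(d),0])
for a in(.0275,-.0275):
  for b in(-.023,.023): print(((proj("top",g+u*b+v*a)-[350,230]+.5)*8-.5).round(0),((proj("side",g+u*b+v*a)-[310,195]+.5)*7-.5).round(0))
```

```text
[[324.67486826 220.21520464]] [[421.31244764 192.05502315]]
[[239. 289.]] [[455. 245.]]
[[240. 148.]] [[337. 217.]]
[[409. 293.]] [[504. 168.]]
[[410. 152.]] [[389. 141.]]
```

View pics/c10.png

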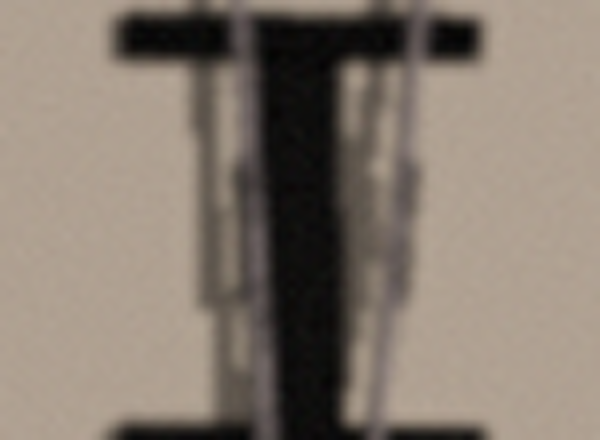

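Pads visible at left (239,160–300) and right (410,160–305) in the crop. Their middle matches the prediction laterally, so grip is at about (0.471,-0.279).

```bash
python3 -m inch '[[0,0,0.74,0,0,0,0],[0,0,0.74,0,0,0,0],[0,0,0,-0.95,-0.13,0,0],[0,0,0,-0.95,-0.13,0,0],[0,0,0,-0.95,-0.13,0,0],[0,0,0,-0.95,-0.13,0,0],[0,0,0,-0.95,-0.13,0,0],[0,0,0,-0.95,-0.13,0,0],[0,0,0,-0.95,-0.13,0,0],[0,0,0,-0.95,-0.13,0,0],[0,0,0,-0.95,-0.13,0,0],[0,0,0,-0.95,-0.13,0,0]]'
python3 - <<'E'
from h import *
plan([.471,-.279,.010],88.05)
E
```

```text
clock: 9.8
tcp_pos: [0.4686, -0.2784, 0.2385]
orientation: [-0.0, 0.719, 0.695, -0.0]
wrist_force: [0.9, 0.7, -0.3]
finger_gap: 0.0856
t 9.8 tcp [ 0.4686 -0.2784  0.2385] phi 88.06 gap 0.0856 F [ 0.94  0.67 -0.32]
shift now [-0.011  0.051  4.57 ] shift after turn [-0.01   0.048  4.57 ] turn [-0.005 -0.002  0.001]
```

```bash
python3 -m inch '[[0,0,0,-0.01,0.05,0.8,0],[0,0,0,0,0,0.8,0],[0,0,0,0,0,0.8,0],[0,0,0,0,0,0.8,0],[0,0,0,0,0,0.2,0],[0,0,0,0,0,0,0],[0,0,0,0,0,0,0]]'
python3 - <<'E'
from h import *
plan([.471,-.279,.010],88.05)
im=env.read_camera("side")[:,:,::-1];cv2.imwrite("pics/c11.png",crop(im,300,140,130,120,5))
E
```

```text
clock: 10.5
tcp_pos: [0.4729, -0.2779, 0.0707]
orientation: [0.001, 0.719, 0.695, 0.0]
wrist_force: [0.7, -0.7, 0.6]
finger_gap: 0.0855
t 10.5 tcp [ 0.4729 -0.2779  0.0707] phi 88.07 gap 0.0855 F [ 0.71 -0.65  0.63]
shift now [-0.022 -0.039  1.213] shift after turn [-0.023 -0.037  1.213] turn [0.01  0.009 0.003]
```

View pics/c11.png

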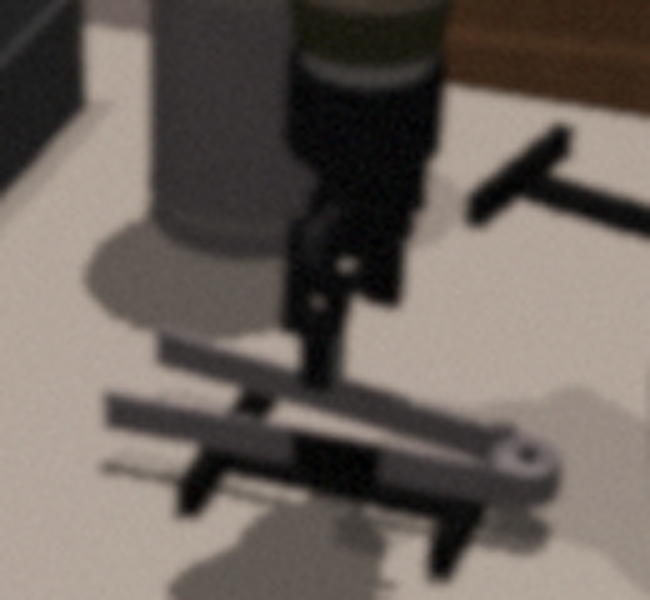

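The near fingertip at about (320,388) in the crop sits over the pad at (335,455). I'll go down and close lightly.

```bash
python3 -m inch '[[0,0,0,-0.02,-0.02,0.6,0],[0,0,0,0,0,0.4,0],[0,0,0,0,0,0.21,0],[0,0,0,0,0,0,0],[0,0,0,0,0,0,0.36],[0,0,0,0,0,0,0.36],[0,0,0,0,0,0,0.36],[0,0,0,0,0,0,0.4],[0,0,0,0,0,0,0.4],[0,0,0,0,0,0,0.4],[0,0,0,0,0,0,0.4]]' 40
python3 - <<'E'
from h import *
plan([.471,-.279,.010],88.05)
im=env.read_camera("side")[:,:,::-1];cv2.imwrite("pics/c12.png",crop(im,300,140,130,120,5))
E
```

```text
clock: 11.65
tcp_pos: [0.4726, -0.2795, 0.0111]
orientation: [0.002, 0.719, 0.695, 0.0]
wrist_force: [-0.2, -0.1, 7.8]
finger_gap: 0.0516
t 11.65 tcp [ 0.4726 -0.2795  0.0111] phi 88.07 gap 0.0516 F [-0.24 -0.06  7.8 ]
shift now [ 0.008 -0.033  0.022] shift after turn [ 0.008 -0.033  0.022] turn [0.025 0.019 0.002]
```

View pics/c12.png

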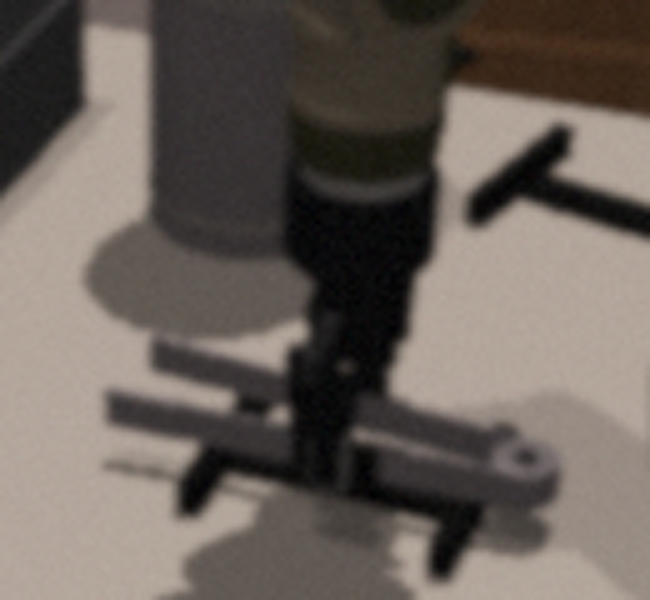

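Fingers are on the pads (gap 51.6 mm), about 4 mm towards the jaw side of their middle. I'll squeeze slightly more and lift.

```bash
python3 -m inch '[[0,0,0,0,0,0,0.43],[0,0,0,0,0,0,0.43],[0,0,0,0,0,-0.1,0.43],[0,0,0,0,0,-0.3,0.43],[0,0,0,0,0,-0.6,0.43],[0,0,0,0,0,-0.8,0.43],[0,0,0,0,0,-0.8,0.43],[0,0,0,0,0,-0.6,0.43],[0,0,0,0,0,0,0.43],[0,0,0,0,0,0,0.43]]' 40
python3 - <<'E'
from h import *
plan([.440,.036,.171],100.07);print(env.get_state()['joint_pos'])
im=env.read_camera("side")[:,:,::-1];cv2.imwrite("pics/c13.png",crop(im,280,80,150,150,4))
E
```

```text
clock: 12.7
tcp_pos: [0.4713, -0.2784, 0.1695]
orientation: [0.001, 0.719, 0.695, 0.0]
wrist_force: [-0.2, -0.1, -2.1]
finger_gap: 0.049
t 12.7 tcp [ 0.4713 -0.2784  0.1695] phi 88.07 gap 0.049 F [-0.23 -0.13 -2.06]
shift now [ 6.264 -0.838 -0.037] shift after turn [ 6.301  0.483 -0.03 ] turn [ 0.009  0.009 -1.5  ]
[-6.80202464e-01  2.84497371e-01 -1.46686274e-01  1.13788109e+00
 -4.62777324e-05 -6.46533544e-01]
```

View pics/c13.png

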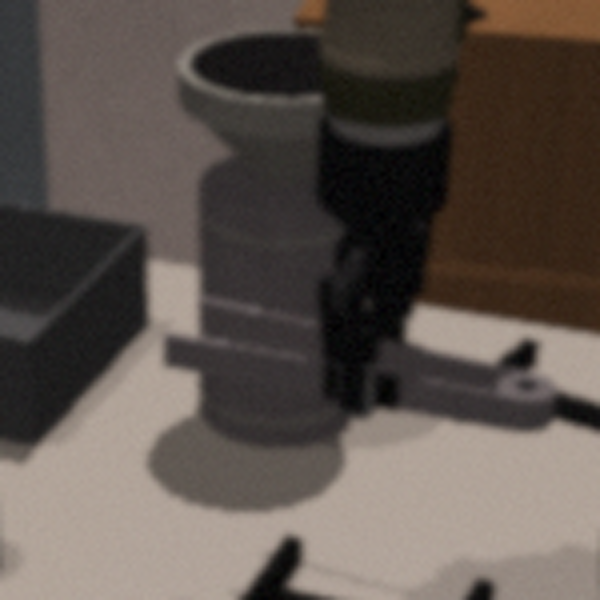

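```bash
python3 -m inch '[[0,0,-0.75,0,0,0,0.43],[0,0,-0.75,0,0,0,0.43],[0,0,0,0.4,0.03,0,0.43],[0,0,0,0.7,0.05,0,0.43],[0,0,0,0.75,0.06,0,0.43],[0,0,0,0.75,0.06,0,0.43],[0,0,0,0.75,0.06,0,0.43],[0,0,0,0.75,0.06,0,0.43],[0,0,0,0.75,0.06,0,0.43],[0,0,0,0.7,0.05,0,0.43],[0,0,0,0.5,0.04,0,0.43],[0,0,0,0.25,0.02,0,0.43]]' 40
python3 -m inch '[[0,0,0,0,0,0,0.43],[0,0,0,0,0,0,0.43],[0,0,0,0,0,0,0.43]]' 40
python3 - <<'E'
from h import *
plan([.440,.036,.171],100.07)
for n in("side","top"):
    im=env.read_camera(n)[:,:,::-1]; cv2.imwrite(f"pics/{n}4.png",im)
cv2.imwrite("pics/c14.png",crop(cv2.imread("pics/side4.png"),230,150,170,160,4))
cv2.imwrite("pics/c15.png",crop(cv2.imread("pics/top4.png"),200,170,140,130,5))
E
```

```text
clock: 13.95
tcp_pos: [0.4378, 0.0388, 0.1675]
orientation: [-0.001, 0.642, 0.767, -0.001]
wrist_force: [0.6, -0.0, -0.8]
finger_gap: 0.0488
clock: 14.25
tcp_pos: [0.4401, 0.0354, 0.1685]
orientation: [-0.0, 0.643, 0.766, -0.0]
wrist_force: [-0.0, -0.1, -1.4]
finger_gap: 0.0485
t 14.25 tcp [0.4401 0.0354 0.1685] phi 99.99 gap 0.0485 F [-0.04 -0.12 -1.37]
shift now [ 0.012 -0.001 -0.05 ] shift after turn [ 0.012 -0.001 -0.05 ] turn [-0.003  0.002 -0.01 ]
```

View pics/c14.png

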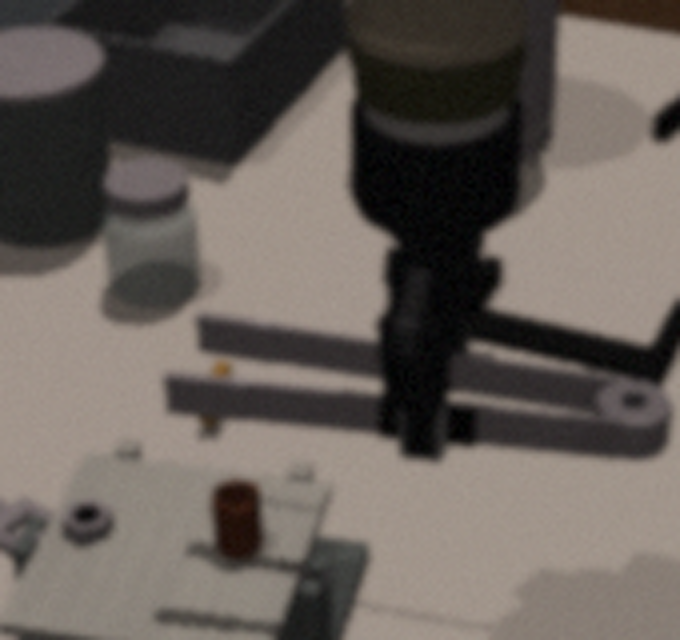

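View pics/c15.png

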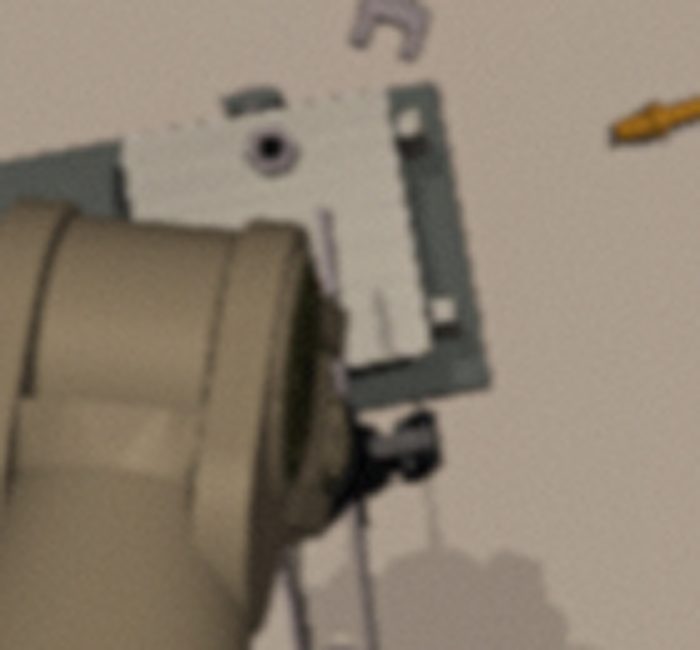

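Tongs held level above the stand. In the side crop the tips are at (167,376) and (200,318), and the right tip in the top crop is at (323,212). Measuring jaw position against the ferrule:

Run:
```python
from h import *
def up(c,x0,y0,k): return (np.array(c,float)+.5)/k-.5+[x0,y0]
r=tri(up((323,212),200,170,5),up((200,319),230,150,4));print("right tip top",r)
L=plane("side",up([(167,376),(200,319)],230,150,4),r[2]);print("left,right at z",L)
print("left/right at .1995",plane("side",up([(167,376),(200,319)],230,150,4),.1995))
pv=plane("side",up([(633,400)],230,150,4),.1995);print("pivot",pv)
print("bottom of left tip",plane("side",up([(170,409)],230,150,4),.1775))
# ferrule in current side image
f=plane("side",up([(237,492)],230,150,4),.106);print("ferrule side",f, "top-only",plane("top",[[259.2,229.2]],.106))
```

```text
right tip top [0.56569432 0.0310641  0.19539903]
left,right at z [[0.55998585 0.07980166 0.19539903]
 [0.56667942 0.03112669 0.19539903]]
left/right at .1995 [[0.55714404 0.08464297 0.1995    ]
 [0.56378806 0.03632837 0.1995    ]]
pivot [[0.34629382 0.0218812  0.1995    ]]
bottom of left tip [[0.55868636 0.08207025 0.1775    ]]
ferrule side [[0.54219766 0.05060118 0.106     ]] top-only [[0.53844391 0.05352817 0.106     ]]
```

Midpoint of the tips is (0.561,0.058), giving jaw middle (0.542,0.054). The ferrule is at (0.540,0.053), so they align within about 2 mm. Lowering partway.

```bash
python3 -m inch '[[0,0,0,-0.02,0.02,0.4,0.43],[0,0,0,0,0,0.5,0.43],[0,0,0,0,0,0.4,0.43],[0,0,0,0,0,0.25,0.43],[0,0,0,0,0,0.1,0.43],[0,0,0,0,0,0,0.43],[0,0,0,0,0,0,0.43]]' 40
python3 - <<'E'
from h import *
plan([.440,.035,.070],100.07)
for n in("side","top"):
    im=env.read_camera(n)[:,:,::-1]; cv2.imwrite(f"pics/{n}5.png",im)
cv2.imwrite("pics/c16.png",crop(cv2.imread("pics/side5.png"),250,220,150,110,5))
cv2.imwrite("pics/c17.png",crop(cv2.imread("pics/top5.png"),200,170,140,130,5))
E
```

```text
clock: 15.05
tcp_pos: [0.4419, 0.035, 0.0869]
orientation: [0.0, 0.643, 0.766, 0.0]
wrist_force: [1.2, 0.2, -1.4]
finger_gap: 0.0489
t 15.05 tcp [0.4419 0.035  0.0869] phi 100.02 gap 0.0489 F [ 1.17  0.15 -1.35]
shift now [ 0.007 -0.037  0.337] shift after turn [ 0.007 -0.037  0.337] turn [ 0.006  0.003 -0.006]
```

View pics/c16.png

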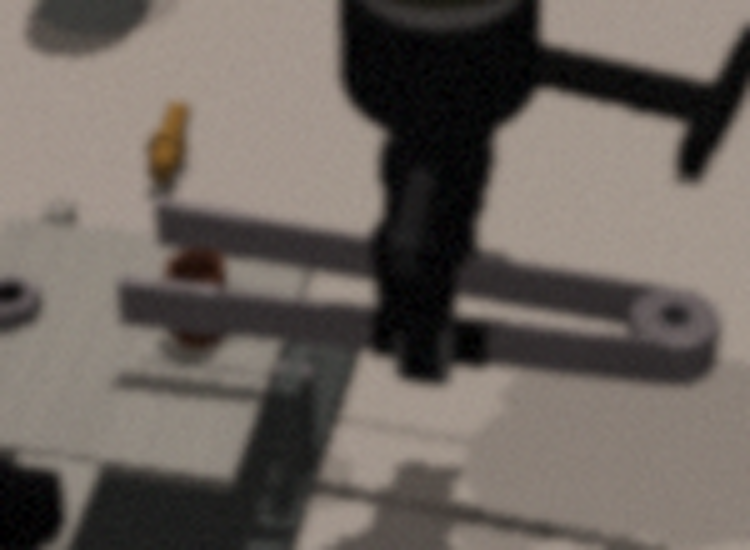

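View pics/c17.png

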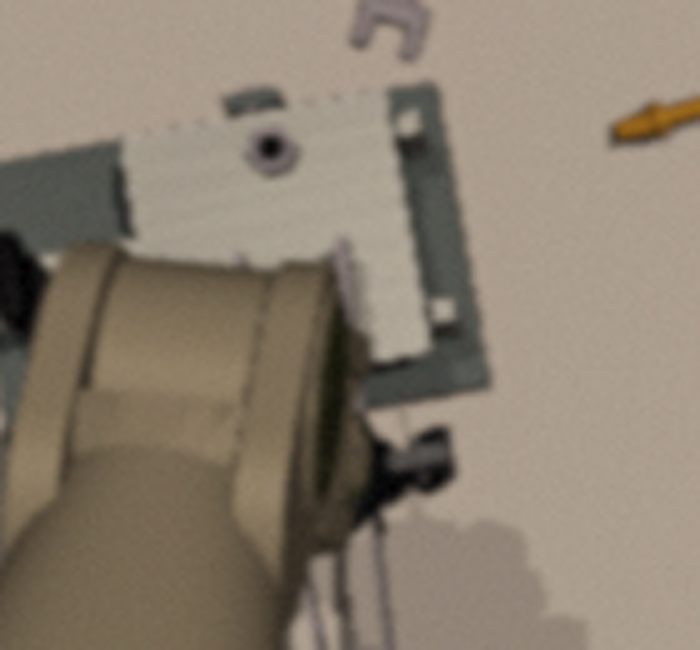

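The ferrule is between the two arms (side crop (195,265)–(195,345)). Tips in the top crop are at (241,257) and (343,240). Checking heights and centring:

Run:
```python
from h import *
def up(c,x0,y0,k): return (np.array(c,float)+.5)/k-.5+[x0,y0]
l=tri(up((240,256),200,170,5),up((121,283),250,220,5));r=tri(up((343,240),200,170,5),up((161,206),250,220,5))
print(l,r,(l+r)/2)
print("side at .1175",plane("side",up([(121,283),(161,206)],250,220,5),.1175),"top",plane("top",up([(240,256),(343,240)],200,170,5),.1175))
print("pivot",plane("side",up([(676,313)],250,220,5),.1175))
```

```text
[0.55914718 0.08175284 0.11545095] [0.56679421 0.03040921 0.11469813] [0.5629707  0.05608102 0.11507454]
side at .1175 [[0.55890618 0.08396277 0.1175    ]
 [0.56599972 0.03360165 0.1175    ]] top [[0.55807742 0.08118344 0.1175    ]
 [0.56562231 0.02986065 0.1175    ]]
pivot [[0.34747525 0.01996536 0.1175    ]]
```

```bash
python3 -m inch '[[0,0,0,0,-0.04,0.15,0.43],[0,0,0,0,0,0.12,0.43],[0,0,0,0,0,0.03,0.43],[0,0,0,0,0,0,0.43],[0,0,0,0,0,0,0.47],[0,0,0,0,0,0,0.5],[0,0,0,0,0,0,0.53]]' 40
python3 -m inch '[[0,0,0,0,0,0,0.54],[0,0,0,0,0,0,0.56],[0,0,0,0,0,0,0.58],[0,0,0,0,0,0,0.65],[0,0,0,0,0,0,0.8],[0,0,0,0,0,0,1],[0,0,0,0,0,0,1],[0,0,0,0,0,0,1],[0,0,0,0,0,0,1],[0,0,0,0,0,0,1]]' 55
python3 - <<'E'
from h import *
plan([.440,.035,.180],100.07)
im=env.read_camera("side")[:,:,::-1]; cv2.imwrite("pics/c18.png",crop(im,250,220,150,110,5))
E
```

```text
clock: 15.85
tcp_pos: [0.4395, 0.035, 0.0715]
orientation: [0.0, 0.642, 0.766, 0.0]
wrist_force: [-0.1, -0.2, -0.9]
finger_gap: 0.0405
clock: 16.85
tcp_pos: [0.4395, 0.035, 0.0714]
orientation: [0.0, 0.642, 0.766, 0.0]
wrist_force: [0.9, 0.1, 1.2]
finger_gap: 0.0375
t 16.85 tcp [0.4395 0.035  0.0714] phi 100.07 gap 0.0375 F [0.95 0.08 1.23]
shift now [-2.000e-03  1.000e-02 -2.173e+00] shift after turn [-2.000e-03  1.000e-02 -2.173e+00] turn [ 0.003  0.001 -0.   ]
```

View pics/c18.png

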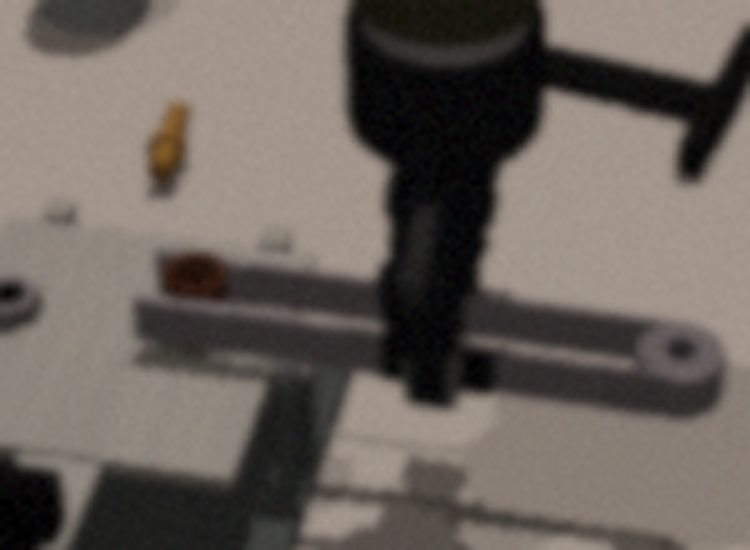

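Jaws closed on the ferrule: pad width reads 37.5 mm against 39 nominal, and the ring is between the jaws at (195,275). Lifting.

```bash
python3 -m inch '[[0,0,0,0,0,-0.05,1],[0,0,0,0,0,-0.1,1],[0,0,0,0,0,-0.2,1],[0,0,0,0,0,-0.3,1],[0,0,0,0,0,-0.4,1],[0,0,0,0,0,-0.4,1],[0,0,0,0,0,-0.4,1],[0,0,0,0,0,-0.3,1],[0,0,0,0,0,-0.15,1],[0,0,0,0,0,0,1],[0,0,0,0,0,0,1],[0,0,0,0,0,0,1]]'
python3 - <<'E'
from h import *
plan([.440,.035,.180],100.07)
for n in("side","top"):
    im=env.read_camera(n)[:,:,::-1]; cv2.imwrite(f"pics/{n}6.png",im)
cv2.imwrite("pics/c19.png",crop(cv2.imread("pics/side6.png"),200,170,190,150,4))
E
```

```text
clock: 18.1
tcp_pos: [0.4387, 0.0351, 0.1854]
orientation: [-0.001, 0.642, 0.766, -0.0]
wrist_force: [0.8, 0.1, -1.3]
finger_gap: 0.0378
t 18.1 tcp [0.4387 0.0351 0.1854] phi 100.07 gap 0.0378 F [ 0.84  0.09 -1.34]
shift now [-0.007  0.026  0.109] shift after turn [-0.006  0.026  0.109] turn [-0.011 -0.003 -0.   ]
```

View pics/c19.png

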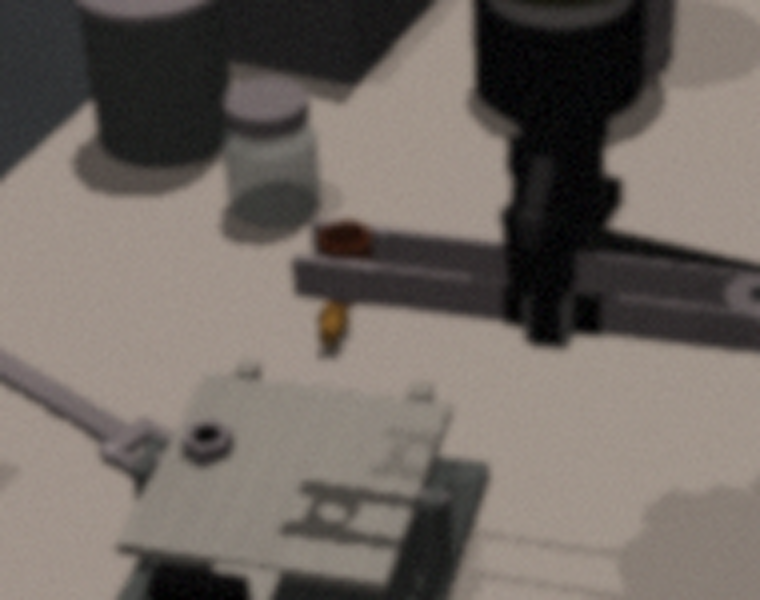

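View pics/top6.png

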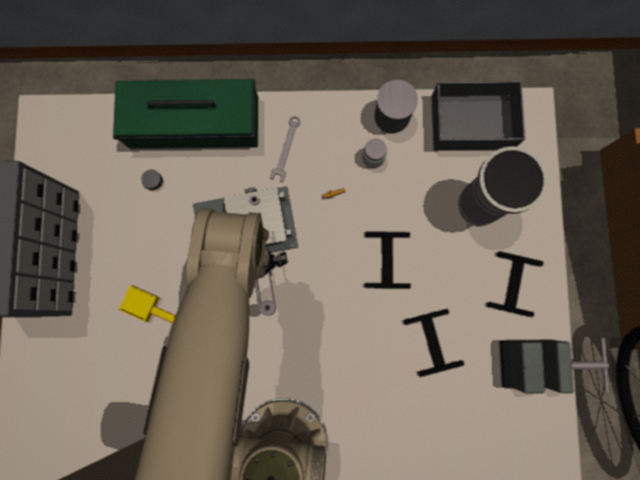

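Side crop: the ferrule is in the jaws at (343,238), about 11 cm above the platform. The platform corners at (118,547) and (388,585) are where they were after levelling, and the nut is still at (207,441). Top view: stem, jar, wrench, spool, scoop and rest are all where they were. I'll let it settle and hand in.

```bash
python3 -m inch '[[0,0,0,0,0,0,1],[0,0,0,0,0,0,1],[0,0,0,0,0,0,1],[0,0,0,0,0,0,1],[0,0,0,0,0,0,1],[0,0,0,0,0,0,1]]'
python3 - <<'E'
from h import *
plan([.440,.035,.185],100.07)
im=env.read_camera("side")[:,:,::-1]; a=cv2.imread("pics/side6.png")
print(cv2.absdiff(im.copy(),a)[150:400,180:400].mean(), abs(env.get_state()['qvel']).max())
print(env.hand_in())
E
```

```text
clock: 18.8
tcp_pos: [0.4393, 0.035, 0.1863]
orientation: [0.0, 0.642, 0.766, -0.0]
wrist_force: [-0.9, 0.8, -1.6]
finger_gap: 0.0378
t 18.8 tcp [0.4393 0.035  0.1863] phi 100.07 gap 0.0378 F [-0.88  0.82 -1.57]
shift now [-0.003  0.013  0.026] shift after turn [-0.003  0.013  0.026] turn [0.    0.001 0.   ]
2.0907454545454547 0.0020945627516502662
the job is handed in; nothing more can be done
None
```

I turned the knob until its bar lay along the stand's x axis, then gripped the tongs and closed them on the ferrule. I handed in at about 18.9 s with the ferrule held steady, roughly 11 cm above the platform.

**Platform level:** The knob-side edge measured about 0.8 mm (5 mrad) higher than the far edge, which is within measurement noise. After the lift, the platform's corners sat at the same pixels as just after levelling.

**Ferrule and other things:** The finger gap stayed at 37.8 mm and the joints were at rest when I handed in. The nut, stem, jar, wrench, spool, scoop and rests were unmoved in the last pictures. The gripper touched only the knob and the tongs' pads.

**Small disagreements:**
- **Bar angle:** By eye in the top picture the knob bar looked about 2–3° off. The gripper's measured angle on the bar was within about 0.3°, and I trusted that.
- **Finger gap:** It read slightly below the nominal 39 mm for tongs closed on the ferrule.
- **Tongs grip:** The fingers held the pads about 4 mm towards the jaws from their middle, and the tongs stayed level.

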